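# Stack up the heels on two lasted shoes

## Robot

A 6-joint arm with a two-finger parallel gripper is mounted at the origin on the work surface. World frame = base frame: x ahead of the robot, y to its left, z up, the work surface at z = 0. Lengths are in mm, angles in rad, forces in N, time in s.
With the tool pointing down it reaches from about 325 to 775 mm from the base axis. Payload 5.5 kg.
Tool frame: the origin (TCP) lies at the centre of the arm's flange, where the gripper is bolted on; the fingertips stand 173 mm ahead of it and the grasp point (between the pads) lies 155 mm ahead of it (tips_ahead is the distance from the TCP to the fingertips, in mm); z points along the fingers, y is the line along which they close (so a half turn about z gives the same grasp; the last joint's range is limited). The gripper opens to 85 mm and grips with 20 to 120 N. Pads are 22 mm wide; open, the fingers measure 114 mm over their backs; the gripper's body (76 mm by 85 mm) begins 54 mm behind the grasp point. The pads swing forward as they close: fully open they stand 13 mm farther back than shut.
Start: joints at [1.132, 0.091, 1.231, -0, 1.82, -0.057], TCP at [223.561, 556.811, 404.675] pointing down, gripper open.
Joint ranges: [-2.87, 2.87], [-0.86, 2.18], [0.17, 2.46], [-1.51, 4.65], [0.06, 2.69], [-2.65, 2.65]. Speed limits (rad/s): [2.57, 2.57, 3.01, 3.14, 3.14, 3.14].

## Interface

Orientations are given as [roll, pitch, yaw] about the fixed x, y, z axes, in that order (R = Rz(yaw) Ry(pitch) Rx(roll)).
In Python, from cell import * gives the robot as it stands.
- The arm moves only by the shell command python3 -m inch 'ROWS' [OPENING] [FORCE]. ROWS is JSON, a list of rows, each a list of 4 numbers: the shift along the tool's x, y, z in units of 400 mm (1.0 is 400 mm), then the turn about the tool's z in units of 180 degrees (1.0 is 180 degrees). A call has 1 to 10 rows; each row is the pose to reach, as a shift and turn from the pose commanded when the call began, along the tool's axes at that moment, turning the shorter way round; what a row does not reach only later rows make up. A row lasts 1/10 s, in which the tool goes at most 50 mm and 8.59 degrees, less where a joint would pass 70% of its speed; a pose out of reach is approached as far as the arm can. A call with a number of a shift or a turn outside -1 to 1 is refused whole. A call with a gripper value outside its range is refused whole. OPENING is the closure, from 0 (fully open) to 1 (shut), set as the call begins (- or left out, the last holds). The fingers move at their own pace and stop on an object; FORCE is the grip in N (left out, the last holds). Time passes only in rows, so rows that repeat a pose let the fingers close. It gives the time, the measured TCP pose, the force, the opening and the grip force at its end, in the units of the state.
- read_state(): the state, without advancing time (a new reading comes with each control period).
- camera(name): name is "side" or "top"; returns a dict with "color" (420x560x3 uint8, blue, green, red), "fx", "fy", "cx", "cy" (pixels), "world_from_camera" (4x4, takes a point from camera to world coordinates). Camera axes: x right, y up, looking along -z (the intrinsics and any distortion apply to the point x, -y, -z); pixel columns grow to the right and rows downward; lengths in mm; the calibration is good to about 2 mm. A picture is of the moment at which its call begins. There is no depth.
- close_job(): hands the job in; it is judged then, once.
Trained networks look in a picture, given as the dict that the camera call returned (one of the last four; its "shot" number tells which), for a name from the list of things; names that differ only in an ending like _2 or _b are one class to them, and where a whole thing is asked for, a point or a joint stands for the part that bears it (a point fixed in the world has none). Each returns a list of dicts, best first, with "score" (0 to 1); they miss things now and then, are a little off and sometimes report something else, mostly with a low value. They report only what shows in the picture. A call takes as long as a camera call.
- find_in(picture, query): "extent" ([centre column, centre row, width, height] in pixels, round what is visible of it).
The state is a dict: "time": time; "joint_positions": joint angles; "joint_velocities": joint speeds; "joint_torque": joint torques, N m; "tool_pos": TCP position; "tool_rot": TCP orientation; "wrist_force": force on the tool from outside, world axes, zero at the start; "wrist_torque": the same for the moment, N m; "finger_gap": finger opening in mm; "grasp_force": force on a finger pad.
Only numpy, scipy, OpenCV 4.12 (cv2) and the standard library are available. Lean on these libraries where they do the work, as an engineer would, in place of code of your own. Each camera call takes 0.05 s, during which the arm holds its last target. There are 200 camera calls.

## Task

Dry-stack the heels of the two shoes that stand sole-up in their jacks: on each bare heel seat lay first the thick leather heel block and then the thin rubber top lift on it - the tan block and the cream lift on the shoe with the tan sole, the oxblood block and the black lift on the shoe with the oxblood sole. Every piece lies flat with its straight edge along the scribed breast line, towards the toe, and its round end at the back of the heel, flush with the piece or seat beneath it. Leave the tack tin and the spool of thread where they stand.

Things in the scene. Friction and masses are not known exactly. Their poses are not given: they have to be found in the camera images.
- tan_block_mid (a point): Thick tan heel block of laminated natural leather, about 90 g, loose on the bench. D-shaped from above: 66 mm long (x), 62 mm wide (y), 24 mm thick; round back of 31 mm radius, straight front (breast) edge; flat parallel sides from x = -2 to 33 mm. Point: the middle of length, width and thickness; x points from the round back to the breast edge, z up.
- cream_lift_mid (a point): Thin cream-coloured rubber top lift, about 55 g, with four nail recesses on top, loose on the bench. D-shaped from above: 66 mm long (x), 62 mm wide (y), 12 mm thick; round back of 31 mm radius, straight front (breast) edge; flat parallel sides from x = -2 to 33 mm. Point: the middle of length, width and thickness; x points from the round back to the breast edge, z up.
- ox_block_mid (a point): Thick oxblood (dark red) heel block of laminated leather, about 75 g, loose on the bench. D-shaped from above: 60 mm long (x), 56 mm wide (y), 24 mm thick; round back of 28 mm radius, straight front (breast) edge; flat parallel sides from x = -2 to 30 mm. Point: the middle of length, width and thickness; x points from the round back to the breast edge, z up.
- black_lift_mid (a point): Thin black rubber top lift, about 45 g, with four grey nail recesses on top, loose on the bench. D-shaped from above: 60 mm long (x), 56 mm wide (y), 12 mm thick; round back of 28 mm radius, straight front (breast) edge; flat parallel sides from x = -2 to 30 mm. Point: the middle of length, width and thickness; x points from the round back to the breast edge, z up.
- tan_breast (a point): Middle of the black breast line scribed on the tan sole of the shoe with the brown upper, fixed sole-up in a jack; x level to the toe, z up. The level, paler D-shaped heel seat (66 x 62 mm, 120 mm above the bench) runs from here back along -x: a piece's middle belongs at x = -33 mm, its x along this x. Ahead the sole rises 36 mm by x = 100, up to 95 mm wide; toe tip at x = 215.
- ox_breast (a point): Middle of the black breast line scribed on the oxblood (dark red) sole of the shoe with the black upper, fixed sole-up in a jack; x level to the toe, z up. The level, paler D-shaped heel seat (60 x 56 mm, 120 mm above the bench) runs from here back along -x: a piece's middle belongs at x = -30 mm, its x along this x. Ahead the sole rises 36 mm by x = 100, up to 87 mm wide; toe tip at x = 221.
- tack_tin: Open round tin of brass tacks, 80 mm across, 26 mm high, loose; origin at the centre of its underside. To be left alone.
- thread_cone: Yellow spool of thread with cream ends, 60 mm across, 65 mm high, loose, standing; origin at the centre of its underside. To be left alone.

How it is judged (in metres and radians):
At the end, for the whole second after the job is handed in: Each shoe bears its own block on the heel seat and its own lift on the block, released and at rest: middles within 9 mm of their places and of each other, heights within 4 mm, breast edge to the toe, turned less than 0.2 rad from the shoe, tilted less than 0.1 rad (x of tan_block_mid in the frame of tan_breast between -0.042 and -0.024 m and y of tan_block_mid in the frame of tan_breast between -0.009 and 0.009 m and z of tan_block_mid in the frame of tan_breast between 0.008 and 0.016 m and x of tan_breast in the frame of tan_block_mid above 0.015 m and angle between the x axis of each of tan_block_mid, cream_lift_mid and the x axis of tan_breast, either way round below 0.2 rad and angle between each of tan_block_mid, cream_lift_mid, ox_block_mid, black_lift_mid's own z axis and vertical below 0.1 rad and x of cream_lift_mid in the frame of tan_breast between -0.042 and -0.024 m and y of cream_lift_mid in the frame of tan_breast between -0.009 and 0.009 m and z of cream_lift_mid in the frame of tan_breast between 0.026 and 0.034 m and x of tan_breast in the frame of cream_lift_mid above 0.015 m and horizontal distance between tan_block_mid and cream_lift_mid below 0.009 m and linear speed of each of tan_block, cream_lift, ox_block, black_lift below 0.02 m/s and x of ox_block_mid in the frame of ox_breast between -0.039 and -0.021 m and y of ox_block_mid in the frame of ox_breast between -0.009 and 0.009 m and z of ox_block_mid in the frame of ox_breast between 0.008 and 0.016 m and x of ox_breast in the frame of ox_block_mid above 0.015 m and angle between the x axis of each of ox_block_mid, black_lift_mid and the x axis of ox_breast, either way round below 0.2 rad and x of black_lift_mid in the frame of ox_breast between -0.039 and -0.021 m and y of black_lift_mid in the frame of ox_breast between -0.009 and 0.009 m and z of black_lift_mid in the frame of ox_breast between 0.026 and 0.034 m and x of ox_breast in the frame of black_lift_mid above 0.015 m and horizontal distance between ox_block_mid and black_lift_mid below 0.009 m); the robot touches nothing.
It fails at once if the tack tin is pushed more than 30 mm (distance of tack_tin from where it was at the start of the episode above 0.03 m).
It fails at once if the thread spool is pushed more than 30 mm or tipped over (distance of thread_cone from where it was at the start of the episode above 0.03 m or angle between thread_cone's own z axis and vertical above 0.5 rad).
It also fails if it takes over 106 s, if anything falls off the work surface, if the arm or the gripper's body presses on something with over 40 N, if the wrist force passes 120 N, or if a joint passes its speed limit or range.

## Working session

There is one attempt and no reset: what is moved stays moved. The work goes in short steps, Python scripts to look and compute and a shell command to move; the robot and the scene stay as the last step left them, time stands still between calls to the robot, and variables do not carry over. Pictures are saved under pics/ and viewed, at most 14 in all, crops included, and the job is handed in when it is done.

```bash
ls; mkdir -p pics; cat > h.py <<'E'
from cell import *
import numpy as np, cv2
def snap(n,f=None):
    p=camera(n)
    if f: cv2.imwrite('pics/'+f,p['color'])
    return p
def to_w(p,uv,z):
    M=np.array(p['world_from_camera']); d=np.array([(uv[0]-p['cx'])/p['fx'],-(uv[1]-p['cy'])/p['fy'],-1.])
    d=M[:3,:3]@d; o=M[:3,3]; return o+d*(z-o[2])/d[2]
def to_px(p,X):
    M=np.linalg.inv(np.array(p['world_from_camera'])); c=M[:3,:3]@np.array(X)+M[:3,3]
    return np.array([p['cx']+p['fx']*c[0]/-c[2], p['cy']-p['fy']*c[1]/-c[2]])
E
python3 - <<'E'
from h import *
a=snap('top','t0.png');b=snap('side','s0.png')
for p in(a,b):
    print({k:v for k,v in p.items() if k!='color'})
    for n in 'tan_block_mid cream_lift_mid ox_block_mid black_lift_mid tan_breast ox_breast tack_tin thread_cone'.split():
        print(n,[(np.round(r['extent']),round(r['score'],2)) for r in find_in(p,n)[:2]])
print(read_state())
E
```

```text
pics
{'fx': 449.41675837332843, 'fy': 449.41675837332843, 'cx': 273.5072102854398, 'cy': 205.58449515570868, 'world_from_camera': array([[ 2.38438890e-02,  9.84634916e-01, -1.72990033e-01,
         2.26339882e+02],
       [-9.99589562e-01,  2.07325788e-02, -1.97703971e-02,
        -1.42712434e+01],
       [-1.58800938e-02,  1.73390434e-01,  9.84725129e-01,
         1.53484067e+03],
       [ 0.00000000e+00,  0.00000000e+00,  0.00000000e+00,
         1.00000000e+00]]), 'shot': 1}
tan_block_mid [(array([172., 183.,  22.,  21.]), 0.62)]
cream_lift_mid [(array([380., 235.,  25.,  19.]), 0.57)]
ox_block_mid [(array([396., 185.,  23.,  20.]), 0.56)]
black_lift_mid [(array([178., 228.,  21.,  20.]), 0.63)]
tan_breast []
ox_breast [(array([246., 168.,  35.,  95.]), 0.92)]
tack_tin [(array([117., 220.,  29.,  26.]), 0.92)]
thread_cone [(array([437., 228.,  25.,  19.]), 0.57)]
{'fx': 423.70461058966123, 'fy': 423.70461058966123, 'cx': 284.8427136896496, 'cy': 204.0997161594634, 'world_from_camera': array([[ 9.44986247e-01,  2.04604612e-01, -2.55221367e-01,
         1.84333675e+02],
       [-3.2
[... 702 characters left out ...]
 'joint_positions': array([ 1.13232279e+00,  9.10846904e-02,  1.23071283e+00,  5.25296729e-05,
        1.81979213e+00, -5.67180740e-02]), 'joint_velocities': array([ 0.00069937,  0.00015435,  0.00088405,  0.00045807,  0.00037119,
       -0.00012708]), 'joint_torque': array([-5.33062630e-04, -4.58461261e+01, -4.18093908e+01, -5.44014881e-05,
        7.80366045e-04, -1.99929434e-05]), 'tool_pos': array([223.53872919, 556.81606613, 404.67713755]), 'tool_rot': array([ 3.14158676e+00, -5.06570869e-05,  2.75985014e+00]), 'wrist_force': array([-0.38854358,  0.03674529,  0.36561407]), 'wrist_torque': array([-0.02984201, -0.01561439,  0.0423155 ]), 'grasp_force': 0.0, 'finger_gap': 85.33048954801738}
```

View pics/t0.png

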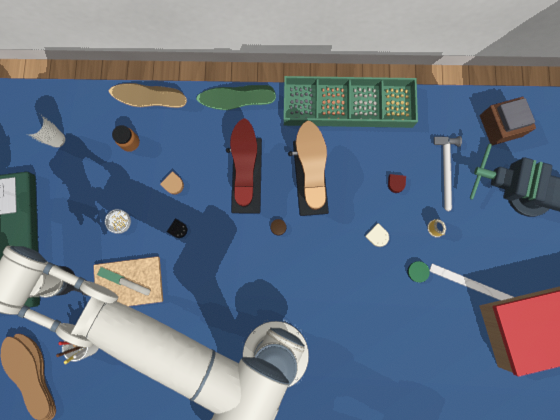

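View pics/s0.png

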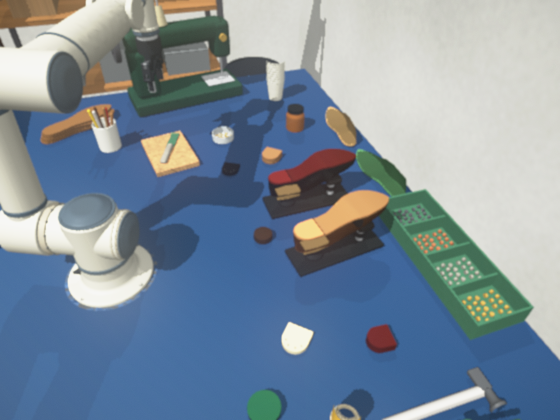

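```bash
cat >> h.py <<'E'
from scipy.optimize import minimize
def D(L,W):
    r=W/2; t=np.linspace(np.pi/2,3*np.pi/2,40)
    back=np.c_[-L/2+r+r*np.cos(t), r*np.sin(t)]
    return np.r_[back,[[L/2,-r],[L/2,r]]]
SZ=dict(tan_block=(66,62,24),cream_lift=(66,62,12),ox_block=(60,56,24),black_lift=(60,56,12))
def outline(p,q,n,z0=0):
    L,W,T=SZ[n]; c,s=np.cos(q[2]),np.sin(q[2]); P=D(L,W)@np.array([[c,s],[-s,c]])+q[:2]
    U=np.array([to_px(p,[x,y,z]) for z in (z0,z0+T) for x,y in P])
    return cv2.convexHull(U.astype(np.float32))[:,0]
K=8
def soft(p,box):
    x,y,w,h=box; c=p['color'][y:y+h,x:x+w].astype(float)
    return (c[:,:,0]-c[:,:,2])/(c[:,:,0]+c[:,:,2]+5)
def render(hull,box):
    x,y,w,h=box; m=np.zeros((h*K,w*K),np.uint8)
    cv2.fillPoly(m,[np.round(((hull-[x,y]+.5)*K-.5)).astype(np.int32)],255)
    return cv2.resize(m,(w,h),interpolation=cv2.INTER_AREA)/255.
def fit(pics,boxes,n,z0=0,guess=None,yaws=np.arange(-3,3.2,.5)):
    S=[]
    for p,b in zip(pics,boxes):
        s=soft(p,b); bg=np.median(np.r_[s[0],s[-1],s[:,0],s[:,-1]]); h,w=s.shape; fg=np.median(s[h//2-2:h//2+3,w//2-2:w//2+3])
        S.append(np.clip((s-bg)/(fg-bg),0,1))
    def cost(q): return sum(((render(outline(p,q,n,z0),b)-s)**2).sum() for p,b,s in zip(pics,boxes,S))
    best=None
    for y in yaws:
        r=minimize(cost,[*guess,y],method='Nelder-Mead',options=dict(initial_simplex=[[guess[0],guess[1],y],[guess[0]+8,guess[1],y],[guess[0],guess[1]+8,y],[guess[0],guess[1],y+.4]],xatol=.05,fatol=.01))
        if best is None or r.fun<best.fun: best=r
    return best.x,best.fun
def draw(p,box,hulls,S=260):
    x,y,w,h=box; f=S/w; im=cv2.resize(p['color'][y:y+h,x:x+w],(S,S),interpolation=cv2.INTER_CUBIC)
    for H in hulls: cv2.polylines(im,[np.round((np.asarray(H)-[x,y]+.5)*f).astype(np.int32)],True,(0,255,0),1)
    return im
E
python3 - <<'E'
from h import *
a=snap('top');b=snap('side')
C=dict(tan_block=((172,183),(273,156)),cream_lift=((378,235),(296,340)),ox_block=((396,184),(379,339)),black_lift=((178,228),(231,170)))
rows=[[],[]]
for n,(u,v) in C.items():
    bt=(u[0]-17,u[1]-17,34,34); r=24 if n in('cream_lift','ox_block') else 16; bs=(v[0]-r,v[1]-r,2*r,2*r)
    g=to_w(a,u,SZ[n][2])[:2]
    for P,B in (((a,),(bt,)),((b,),(bs,)),((a,b),(bt,bs))):
        q,c=fit(P,B,n,0,g); print(n,len(P),np.round(q,2),round(c,2))
    rows[0].append(draw(a,bt,[outline(a,q,n)],200)); rows[1].append(draw(b,bs,[outline(b,q,n)],200))
cv2.imwrite('pics/fit.png',np.vstack([np.hstack(r) for r in rows]))
cv2.imwrite('pics/shoe.png',np.vstack([np.hstack([draw(a,(246-20,170,40,40),[],300),draw(a,(315-20,175,40,40),[],300)]),np.hstack([draw(b,(262,165,50,50),[],300),draw(b,(285,210,50,50),[],300)])]))
E
```

```text
tan_block 1 [562.39 367.28   0.86] 2.54
tan_block 1 [558.98 370.02   0.82] 26.6
tan_block 2 [561.36 368.11   0.88] 37.37
cream_lift 1 [ 396.37 -342.48    0.81] 15.06
cream_lift 1 [ 394.33 -340.38    0.79] 51.94
cream_lift 2 [ 395.49 -341.38    0.81] 74.3
ox_block 1 [ 5.8033e+02 -4.0659e+02 -1.1000e-01] 7.09
ox_block 1 [ 5.7847e+02 -4.0470e+02 -7.0000e-02] 22.13
ox_block 2 [ 5.7908e+02 -4.0507e+02 -9.0000e-02] 35.92
black_lift 1 [406.08 342.35   1.07] 21.58
black_lift 1 [404.11 342.83   1.09] 11.51
black_lift 2 [404.73 342.47   1.1 ] 35.88
```

View pics/fit.png

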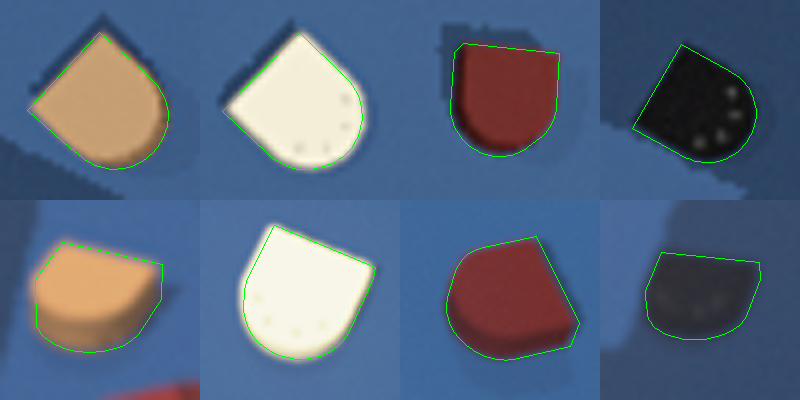

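View pics/shoe.png

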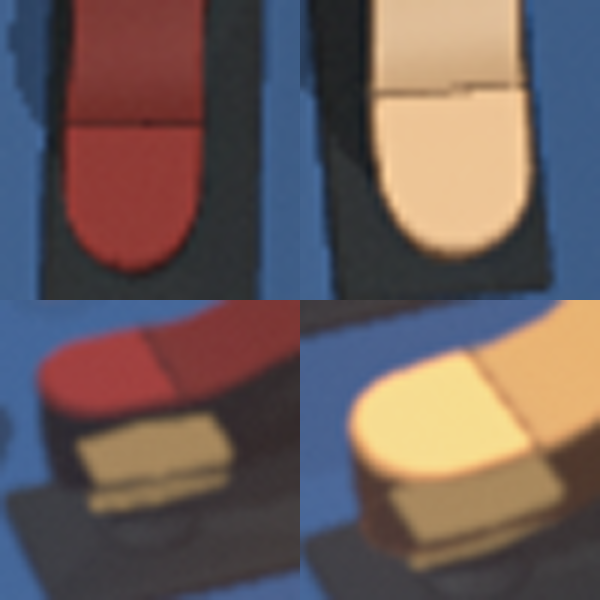

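The piece fits match in both views (green outlines on all four). The shoe crops show the breast lines: ox at about (67–204, 123–125) and tan at about (373–525, 93–87) in the mosaic. I'll fit both seats from those points.

```bash
cat >> h.py <<'E'
def pose(): s=read_state(); return np.array(s['tool_pos']),s['tool_rot'][2]
def plan(x,y,z,yaw,P=None):
    # x,y of tool axis, z of TCP -> row numbers
    p,w=P if P else pose(); d=np.array([x,y,z])-p; c,s=np.cos(w),np.sin(w)
    t=-((yaw-w+np.pi)%(2*np.pi)-np.pi)
    return np.round([(d[0]*c+d[1]*s)/400,(d[0]*s-d[1]*c)/400,-d[2]/400,t/np.pi],4)
def off(q,dx): return q[0]+dx*np.cos(q[2]),q[1]+dx*np.sin(q[2])
E
python3 - <<'E'
from h import *
import cell
print([k for k in dir(cell) if not k.startswith('_')], getattr(cell,'tips_ahead',None))
a=snap('top');b=snap('side')
T=dict(ox=((60,56),[(226,170,7.5,[(67,123),(135,124),(204,125),(66,180),(203,180),(133,271),(88,250),(180,250)]),(262,165,6,[(140,28),(162,62),(183,95),(38,77),(70,111),(110,113)])]),
 tan=((66,62),[(295,175,7.5,[(373,93),(449,90),(525,87),(375,150),(530,160),(400,232),(510,235),(455,255)]),(285,210,6,[(168,50),(202,97),(235,143),(51,118),(72,160),(110,178)])]))
for n,(d,V) in T.items():
    P=D(*d).astype(np.float32).reshape(-1,1,2)
    W=[[to_w(p,((u/f-.5+x),(v/f-.5+y)),120)[:2] for u,v in pts] for p,(x,y,f,pts) in zip((a,b),V)]
    def cost(q,W):
        c,s=np.cos(q[2]),np.sin(q[2]); 
        return sum(cv2.pointPolygonTest(P,tuple(map(float,np.array([[c,s],[-s,c]])@(w-q[:2]))),True)**2 for w in W)
    for w in (W[0],W[1],W[0]+W[1]):
        g=np.mean(W[0],0); r=minimize(cost,[*g,0.],args=(w,),method='Nelder-Mead',options=dict(initial_simplex=[[*g,0],[g[0]+8,g[1],0],[g[0],g[1]+8,0],[*g,.2]]))
        print(n,np.round(r.x,3),round((r.fun/len(w))**.5,2))
s=read_state();print(s['time'])
print(plan(*off((561.4,368.1,.88),15),300,.88))
E
```

```text
['MotionError', 'camera', 'close_job', 'find_in', 'read_state', 'tips_ahead'] 173.4
ox [5.05363e+02 1.11743e+02 1.00000e-02] 1.79
ox [5.03918e+02 1.11238e+02 6.70000e-02] 1.87
ox [5.04675e+02 1.11323e+02 4.00000e-02] 2.01
tan [ 5.07083e+02 -2.45924e+02  6.10000e-02] 2.74
tan [ 507.79  -125.624    1.8  ] 4.29
tan [ 4.98321e+02 -1.89437e+02  1.14000e-01] 40.99
1.1
[-0.9709 -0.0874  0.2617  0.5984]
```

```bash
python3 - <<'E'
from h import *
a=snap('top');b=snap('side')
T=dict(tan=((66,62),[(295,175,7.5,[(73,93),(149,90),(225,87),(75,150),(230,160),(100,232),(210,235),(155,255)]),(285,210,6,[(168,50),(202,97),(235,143),(51,118),(72,160),(110,178)])]))
for n,(d,V) in T.items():
    P=D(*d).astype(np.float32).reshape(-1,1,2)
    W=[[to_w(p,((u/f-.5+x),(v/f-.5+y)),120)[:2] for u,v in pts] for p,(x,y,f,pts) in zip((a,b),V)]
    def cost(q,W):
        c,s=np.cos(q[2]),np.sin(q[2]); 
        return sum(cv2.pointPolygonTest(P,tuple(map(float,np.array([[c,s],[-s,c]])@(w-q[:2]))),True)**2 for w in W)
    for w in (W[0],W[1],W[0]+W[1]):
        g=np.mean(W[0],0); r=minimize(cost,[*g,0.],args=(w,),method='Nelder-Mead',options=dict(initial_simplex=[[*g,0],[g[0]+8,g[1],0],[g[0],g[1]+8,0],[*g,.2]]))
        print(n,np.round(r.x,3),round((r.fun/len(w))**.5,2))
E
R='[[-0.971,-0.087,0.262,0.598],[-0.971,-0.087,0.262,0.598],[-0.971,-0.087,0.262,0.598],[-0.971,-0.087,0.262,0.598],[-0.971,-0.087,0.262,0.598],[-0.971,-0.087,0.262,0.598],[-0.971,-0.087,0.262,0.598],[-0.971,-0.087,0.262,0.598],[-0.971,-0.087,0.262,0.598],[-0.971,-0.087,0.262,0.598]]'
python3 -m inch '[[-0.971,-0.087,0.262,0.598],[-0.971,-0.087,0.262,0.598],[-0.971,-0.087,0.262,0.598],[-0.971,-0.087,0.262,0.598],[-0.971,-0.087,0.262,0.598],[-0.971,-0.087,0.262,0.598],[-0.971,-0.087,0.262,0.598],[-0.971,-0.087,0.262,0.598],[-0.971,-0.087,0.262,0.598],[-0.971,-0.087,0.262,0.598]]' 0 40
python3 -c "
from h import *
print(plan(*off((561.4,368.1,.88),15),300,.88))"
```

```text
tan [ 5.04440e+02 -1.18143e+02  6.80000e-02] 2.83
tan [ 5.02822e+02 -1.18564e+02  1.23000e-01] 2.27
tan [ 5.03602e+02 -1.18488e+02  9.30000e-02] 2.76
time: 2.2
tool_pos: [572.8, 378.1, 297.8]
tool_rot: [-3.14, 0.002, 1.25]
wrist_force: [0.1, -0.0, 0.0]
finger_gap: 85.7
grasp_force: 0.0
[ 0.0023 -0.0057 -0.0054  0.1179]
```

```bash
python3 -m inch '[[0.002,-0.006,0,0.118],[0.002,-0.006,0,0.118],[0.002,-0.006,0,0.118],[0.002,-0.006,0.1,0.118],[0.002,-0.006,0.2,0.118],[0.002,-0.006,0.26,0.118],[0.002,-0.006,0.295,0.118],[0.002,-0.006,0.295,0.118],[0.002,-0.006,0.295,0.118]]'
python3 - <<'E'
from h import *
a=snap('top');b=snap('side'); print(pose(),pose()[0][:2]-np.array(off((561.4,368.1,.88),15)))
cv2.imwrite('pics/g1.png',np.hstack([draw(a,(145,150,60,60),[],380),draw(b,(235,105,70,70),[],380)]))
E
```

```text
time: 3.1
tool_pos: [569.4, 381.5, 183.3]
tool_rot: [3.141, -0.002, 0.889]
wrist_force: [0.1, -0.0, 0.9]
finger_gap: 84.9
grasp_force: 0.0
(array([569.64183569, 381.72633573, 184.65474593]), np.float64(0.8891243819259871)) [-1.31543148  2.06525255]
```

View pics/g1.png

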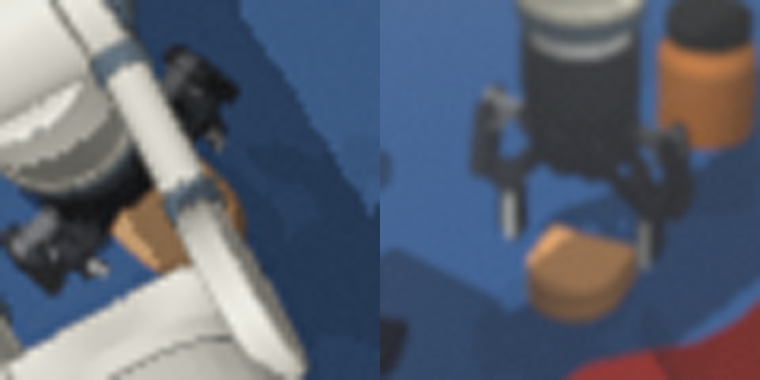

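```bash
python3 - <<'E'
from h import *
b=snap('side'); p,w=pose(); print(p,w)
for s in (1,-1):
    f=p+s*44*np.array([np.sin(w),-np.cos(w),0])
    print([(z,np.round(to_px(b,[f[0],f[1],z]),1)) for z in (0,10,20,30)])
for i in range(3): snap('side'); print(pose()[0])
E
```

```text
[569.6336791  381.64622234 184.60345132] 0.8890296823537214
[(0, array([283.4, 158.5])), (10, array([283.4, 156.2])), (20, array([283.5, 153.9])), (30, array([283.5, 151.6]))]
[(0, array([260.8, 153.3])), (10, array([260.8, 151. ])), (20, array([260.7, 148.8])), (30, array([260.7, 146.5]))]
[569.50579811 381.63927285 184.28248823]
[569.38047214 381.55225337 183.80856728]
[569.28513646 381.4889789  183.42119457]
```

```bash
python3 -m inch '[[0,0,0.0275,0],[0,0,0.0275,0],[0,0,0.0275,0],[0,0,0.0275,0]]'
python3 -m inch '[[0,0,0,0],[0,0,0,0],[0,0,0,0],[0,0,0,0],[0,0,0,0],[0,0,0,0],[0,0,0,0],[0,0,0,0]]' 1 40
python3 -m inch '[[0,0,-0.03,0],[0,0,-0.1,0],[0,0,-0.2,0],[0,0,-0.3,0],[0,0,-0.4,0],[0,0,-0.4,0]]'
python3 -c "
from h import *
q=(503.8,-118.5,.09)
print(plan(*off(q,15),345,.09))"
```

```text
time: 3.8
tool_pos: [569.0, 381.3, 170.6]
tool_rot: [-3.141, 0.0, 0.889]
wrist_force: [0.1, -0.8, 0.1]
finger_gap: 85.3
grasp_force: 0.0
time: 4.6
tool_pos: [569.2, 381.4, 171.5]
tool_rot: [3.141, -0.001, 0.889]
wrist_force: [0.1, -0.0, 4.5]
finger_gap: 60.8
grasp_force: 45.9
time: 5.2
tool_pos: [569.2, 381.5, 339.6]
tool_rot: [3.138, -0.011, 0.889]
wrist_force: [-0.2, 0.5, 0.8]
finger_gap: 61.2
grasp_force: 45.4
[-1.0474  0.6875 -0.0135  0.2544]
```

```bash
python3 -m inch '[[-0.524,0.344,-0.05,0.127],[-0.524,0.344,-0.05,0.127],[-0.524,0.344,-0.05,0.127],[-0.524,0.344,-0.05,0.127],[-0.524,0.344,-0.05,0.127],[-0.524,0.344,-0.05,0.127]]'
python3 -c "
from h import *
q=(503.8,-118.5,.09)
print(pose(),plan(*off(q,15),345,.09))"
```

```text
time: 5.8
tool_pos: [543.3, 126.8, 351.0]
tool_rot: [3.14, 0.002, 0.484]
wrist_force: [0.0, 1.4, -0.4]
finger_gap: 61.2
grasp_force: 45.3
(array([543.31281668, 126.83107973, 351.03920215]), np.float64(0.48398961991731526)) [-0.3382  0.5113  0.0151  0.1254]
```

```bash
python3 -m inch '[[-0.338,0.511,0.015,0.125],[-0.338,0.511,0.015,0.125],[-0.338,0.511,0.015,0.125],[-0.338,0.511,0.015,0.125],[-0.338,0.511,0.015,0.125],[-0.338,0.511,0.015,0.125],[-0.338,0.511,0.015,0.125],[-0.338,0.511,0.015,0.125]]'
python3 - <<'E'
from h import *
a=snap('top');b=snap('side')
q=(503.8,-118.5,.09)
p,w=pose(); print(p,w,plan(*off(q,15),345,.09))
cv2.imwrite('pics/p1.png',np.hstack([draw(a,(285,150,60,60),[],380),draw(b,(265,140,110,110),[],380)]))
E
```

```text
time: 6.6
tool_pos: [520.8, -111.1, 344.4]
tool_rot: [-3.141, 0.001, 0.098]
wrist_force: [0.8, -0.1, -0.1]
finger_gap: 61.3
grasp_force: 45.3
[ 520.9435556  -110.67106171  344.67663217] 0.09963957255893585 [-0.0071  0.0156 -0.0008  0.0031]
```

View pics/p1.png

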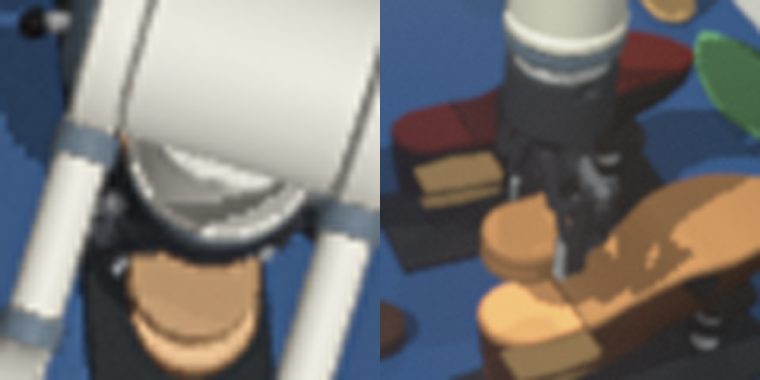

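```bash
python3 -m inch '[[-0.007,0.016,0.03,0.003],[-0.007,0.016,0.08,0.003],[-0.007,0.016,0.11,0.003],[-0.007,0.016,0.12,0.003],[-0.007,0.016,0.12,0.003],[-0.007,0.016,0.12,0.003]]'
python3 - <<'E'
from h import *
q=(503.8,-118.5,.09)
p,w=pose(); print(p,w,plan(*off(q,15),291,.09))
E
```

```text
time: 7.3
tool_pos: [518.6, -118.7, 297.6]
tool_rot: [3.141, -0.001, 0.088]
wrist_force: [-1.1, 0.6, -1.2]
finger_gap: 61.3
grasp_force: 45.3
[ 518.64882082 -118.7382907   297.55770211] 0.08812456889722986 [ 0.0006 -0.0039  0.0164 -0.0006]
```

```bash
python3 -m inch '[[0,-0.003,0.008,0],[0,-0.003,0.014,0],[0,-0.003,0.014,0],[0,-0.003,0.014,0]]'; python3 -m inch '[[0,0,0.0025,0],[0,0,0.0025,0],[0,0,0.0025,0]]'
```

```text
time: 7.7
tool_pos: [518.4, -117.6, 291.5]
tool_rot: [3.142, -0.0, 0.088]
wrist_force: [-0.4, -0.1, 0.4]
finger_gap: 61.2
grasp_force: 45.4
time: 8.0
tool_pos: [518.4, -117.6, 291.4]
tool_rot: [3.141, -0.001, 0.088]
wrist_force: [-2.8, 1.0, 5.6]
finger_gap: 61.2
grasp_force: 45.9
```

```bash
python3 -m inch '[[0,0,0,0],[0,0,0,0],[0,0,0,0],[0,0,0,0],[0,0,0,0],[0,0,-0.02,0],[0,0,-0.1,0],[0,0,-0.15,0],[0,0,-0.15,0],[0,0,-0.15,0]]' 0
python3 - <<'E'
from h import *
print(plan(*off((395.5,-341.4,.81),15),230,.81))
E
```

```text
time: 9.0
tool_pos: [518.5, -117.6, 350.7]
tool_rot: [3.141, -0.001, 0.088]
wrist_force: [-0.8, 0.5, -0.1]
finger_gap: 85.9
grasp_force: 0.0
[-0.3273  0.5055  0.3018 -0.2298]
```

```bash
python3 -m inch '[[-0.327,0.506,0,-0.23],[-0.327,0.506,0,-0.23],[-0.327,0.506,0,-0.23],[-0.327,0.506,0.302,-0.23],[-0.327,0.506,0.302,-0.23],[-0.327,0.506,0.302,-0.23],[-0.327,0.506,0.302,-0.23],[-0.327,0.506,0.302,-0.23],[-0.327,0.506,0.302,-0.23],[-0.327,0.506,0.302,-0.23]]'
python3 - <<'E'
from h import *
a=snap('top');b=snap('side')
cv2.imwrite('pics/p2.png',np.hstack([draw(a,(285,160,60,60),[outline(a,(503.8,-118.5,.09),'tan_block',120)],380),draw(b,(275,185,70,70),[outline(b,(503.8,-118.5,.09),'tan_block',120)],380)]))
u,v=(378,235),(296,340)
n='cream_lift'
print(fit((b,),((v[0]-24,v[1]-24,48,48),),n,0,(395,-341),yaws=[.8]))
print(pose(),plan(*off((395.5,-341.4,.81),15),171,.81))
E
```

```text
time: 10.0
tool_pos: [407.0, -330.1, 231.5]
tool_rot: [3.138, -0.001, 0.812]
wrist_force: [-0.5, -0.6, -0.3]
finger_gap: 85.5
grasp_force: 0.0
(array([ 394.15455596, -340.25274122,    0.76842509]), np.float64(64.73299679130494))
(array([ 406.90693974, -330.13508645,  231.37928633]), np.float64(0.8120770774226125)) [-0.0026 -0.0012  0.1509  0.0007]
```

View pics/p2.png

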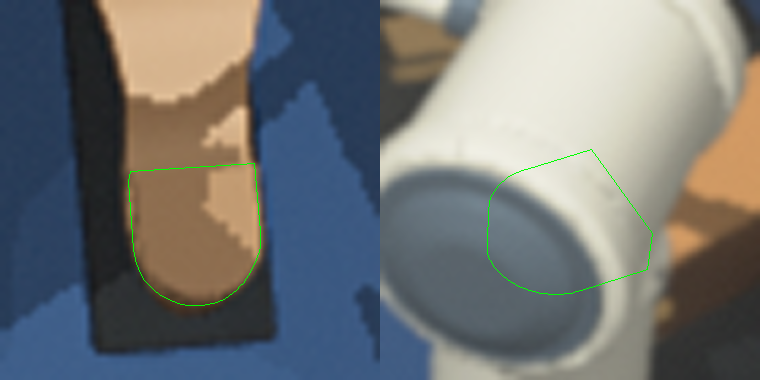

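```bash
python3 -m inch '[[-0.003,-0.001,0.08,0],[-0.003,-0.001,0.12,0],[-0.003,-0.001,0.149,0],[-0.003,-0.001,0.149,0],[-0.003,-0.001,0.149,0],[-0.003,-0.001,0.149,0]]'
python3 -m inch '[[0,0,0,0],[0,0,0,0],[0,0,0,0],[0,0,0,0],[0,0,0,0],[0,0,0,0],[0,0,0,0],[0,0,0,0]]' 1 40
python3 -m inch '[[0,0,-0.03,0],[0,0,-0.1,0],[0,0,-0.2,0],[0,0,-0.3,0],[0,0,-0.4,0],[0,0,-0.46,0],[0,0,-0.46,0],[0,0,-0.46,0],[0,0,-0.46,0]]'
python3 -c "
from h import *
q=(503.8,-118.5,.09)
print(plan(*off(q,15),365,.09))"
```

```text
time: 10.7
tool_pos: [405.3, -331.6, 171.5]
tool_rot: [3.139, -0.0, 0.811]
wrist_force: [-0.5, 0.5, 0.4]
finger_gap: 85.6
grasp_force: 0.0
time: 11.5
tool_pos: [405.1, -331.6, 171.1]
tool_rot: [3.14, -0.0, 0.81]
wrist_force: [0.1, 0.4, 5.7]
finger_gap: 61.0
grasp_force: 44.4
time: 12.4
tool_pos: [404.6, -331.1, 351.8]
tool_rot: [-3.138, 0.0, 0.811]
wrist_force: [0.2, 0.2, -1.1]
finger_gap: 60.6
grasp_force: 43.8
[ 0.5843 -0.1619 -0.033   0.2293]
```

```bash
python3 -m inch '[[0.584,-0.162,-0.033,0.23],[0.584,-0.162,-0.033,0.23],[0.584,-0.162,-0.033,0.23],[0.584,-0.162,-0.033,0.23],[0.584,-0.162,-0.033,0.23],[0.584,-0.162,-0.033,0.23],[0.584,-0.162,-0.033,0.23],[0.584,-0.162,-0.033,0.23],[0.584,-0.162,-0.033,0.23],[0.584,-0.162,-0.033,0.23]]'
python3 - <<'E'
from h import *
q=(503.8,-118.5,.09)
b=snap('side');print(pose(),plan(*off(q,14),315.5,.09))
cv2.imwrite('pics/p3.png',draw(b,(255,150,110,110),[outline(b,q,'tan_block',120)],500))
E
```

```text
time: 13.4
tool_pos: [518.4, -118.4, 366.6]
tool_rot: [-3.141, 0.001, 0.087]
wrist_force: [0.2, -1.3, -0.5]
finger_gap: 60.9
grasp_force: 43.8
(array([ 518.42482111, -118.36258696,  366.78089228]), np.float64(0.08660675843771326)) [-0.0015 -0.0029  0.1282 -0.0011]
```

View pics/p3.png

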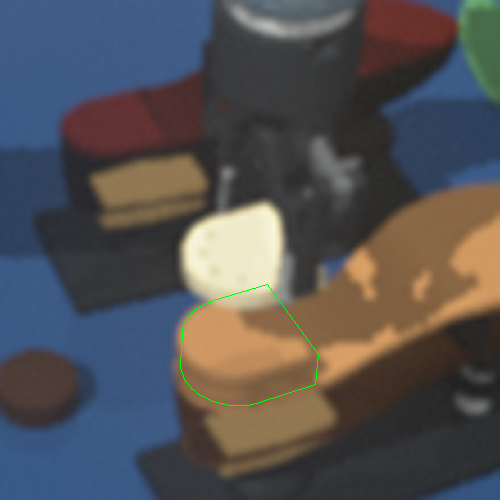

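The lift is held level at crop position (235,250), above the seated tan block, whose outline matches. Lowering it now.

```bash
python3 -m inch '[[-0.002,-0.003,0.06,0],[-0.002,-0.003,0.1,0],[-0.002,-0.003,0.122,0],[-0.002,-0.003,0.122,0],[-0.002,-0.003,0.122,0]]'; python3 -m inch '[[0,0,0.003,0],[0,0,0.006,0],[0,0,0.006,0],[0,0,0.006,0]]'
```

```text
time: 13.95
tool_pos: [517.9, -116.4, 318.7]
tool_rot: [3.142, -0.0, 0.088]
wrist_force: [0.1, 0.4, -0.5]
finger_gap: 60.5
grasp_force: 43.8
time: 14.35
tool_pos: [518.0, -116.2, 316.0]
tool_rot: [3.142, -0.0, 0.088]
wrist_force: [0.7, -1.3, -0.0]
finger_gap: 61.0
grasp_force: 43.8
```

```bash
python3 -m inch '[[0,0.002,0.002,0],[0,0.002,0.003,0],[0,0.002,0.003,0],[0,0.002,0.003,0]]';
```

```text
time: 14.75
tool_pos: [518.0, -117.1, 315.1]
tool_rot: [3.141, -0.001, 0.088]
wrist_force: [-0.6, 0.4, 2.6]
finger_gap: 60.8
grasp_force: 44.1
```

```bash
python3 -m inch '[[0,0,0.001,0],[0,0,0.001,0],[0,0,0,0],[0,0,0,0],[0,0,0,0],[0,0,-0.02,0],[0,0,-0.1,0],[0,0,-0.15,0],[0,0,-0.15,0],[0,0,-0.15,0]]' 0
python3 - <<'E'
from h import *
print(plan(*off((579.1,-405.1,-.09),14),230,-.09))
E
```

```text
time: 15.75
tool_pos: [518.0, -117.0, 375.1]
tool_rot: [3.141, -0.001, 0.088]
wrist_force: [-0.8, 0.1, -0.4]
finger_gap: 85.3
grasp_force: 0.0
[0.1233 0.737  0.3628 0.0566]
```

```bash
python3 -m inch '[[0.123,0.737,0,0.057],[0.123,0.737,0,0.057],[0.123,0.737,0,0.057],[0.123,0.737,0.1,0.057],[0.123,0.737,0.363,0.057],[0.123,0.737,0.363,0.057],[0.123,0.737,0.363,0.057],[0.123,0.737,0.363,0.057],[0.123,0.737,0.363,0.057],[0.123,0.737,0.363,0.057]]'
python3 - <<'E'
from h import *
a=snap('top');b=snap('side')
q=(503.8,-118.5,.09)
cv2.imwrite('pics/p4.png',np.hstack([draw(a,(285,160,60,60),[outline(a,q,'cream_lift',144)],380),draw(b,(275,180,70,70),[outline(b,q,'cream_lift',144),outline(b,q,'tan_block',120)],380)]))
print(plan(*off((579.1,-405.1,-.09),14),171.5,-.09))
E
```

```text
time: 16.75
tool_pos: [593.1, -405.7, 230.4]
tool_rot: [-3.141, -0.0, -0.091]
wrist_force: [-0.0, -0.1, 0.2]
finger_gap: 85.4
grasp_force: 0.0
[-0.001   0.0024  0.1537  0.    ]
```

View pics/p4.png

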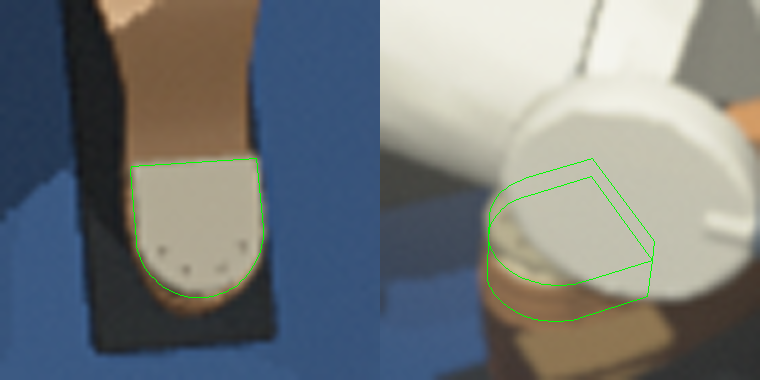

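The cream lift at (200,225) sits within about 1 mm of its target outline. Next, the ox block.

```bash
python3 -m inch '[[-0.001,0.002,0.08,0],[-0.001,0.002,0.12,0],[-0.001,0.002,0.151,0],[-0.001,0.002,0.151,0],[-0.001,0.002,0.151,0],[-0.001,0.002,0.151,0]]'
python3 -m inch '[[0,0,0,0],[0,0,0,0],[0,0,0,0],[0,0,0,0],[0,0,0,0],[0,0,0,0],[0,0,0,0],[0,0,0,0]]' 1 40
python3 -m inch '[[0,0,-0.03,0],[0,0,-0.1,0],[0,0,-0.2,0],[0,0,-0.3,0],[0,0,-0.4,0],[0,0,-0.52,0],[0,0,-0.52,0],[0,0,-0.52,0],[0,0,-0.52,0]]'
python3 -c "
from h import *
q=(504.7,111.4,.04)
print(plan(*off(q,14),380,.04))"
```

```text
time: 17.45
tool_pos: [592.8, -407.3, 170.8]
tool_rot: [3.14, -0.002, -0.091]
wrist_force: [0.1, -0.4, -0.2]
finger_gap: 85.3
grasp_force: 0.0
time: 18.25
tool_pos: [592.6, -407.3, 170.2]
tool_rot: [3.141, -0.001, -0.091]
wrist_force: [0.5, -0.8, 5.1]
finger_gap: 55.0
grasp_force: 44.0
time: 19.15
tool_pos: [592.4, -407.1, 374.9]
tool_rot: [-3.14, 0.003, -0.091]
wrist_force: [0.6, -0.1, -0.4]
finger_gap: 55.1
grasp_force: 43.4
[-0.3015 -1.2755 -0.0128 -0.0417]
```

```bash
python3 -m inch '[[-0.15,-0.638,-0.01,-0.021],[-0.15,-0.638,-0.01,-0.021],[-0.15,-0.638,-0.01,-0.021],[-0.15,-0.638,-0.01,-0.021],[-0.15,-0.638,-0.01,-0.021],[-0.15,-0.638,-0.01,-0.021],[-0.15,-0.638,-0.01,-0.021],[-0.15,-0.638,-0.01,-0.021]]'
python3 -m inch '[[-0.152,-0.638,-0.003,-0.021],[-0.152,-0.638,-0.003,-0.021],[-0.152,-0.638,-0.003,-0.021],[-0.152,-0.638,-0.003,-0.021],[-0.152,-0.638,-0.003,-0.021],[-0.152,-0.638,-0.003,-0.021],[-0.152,-0.638,-0.003,-0.021],[-0.152,-0.638,-0.003,-0.021]]'
python3 -c "
from h import *
q=(504.7,111.4,.04)
print(plan(*off(q,13.6),290.5,.04))"
```

```text
time: 19.95
tool_pos: [556.0, -148.2, 379.6]
tool_rot: [3.141, 0.002, -0.025]
wrist_force: [0.3, -0.2, -0.5]
finger_gap: 55.7
grasp_force: 43.3
time: 20.75
tool_pos: [502.4, 107.5, 381.7]
tool_rot: [3.14, 0.001, 0.039]
wrist_force: [-0.0, 0.4, -0.9]
finger_gap: 55.5
grasp_force: 43.3
[ 0.0402 -0.0094  0.2279 -0.0003]
```

```bash
python3 -m inch '[[0.04,-0.009,0.05,0],[0.04,-0.009,0.12,0],[0.04,-0.009,0.18,0],[0.04,-0.009,0.212,0],[0.04,-0.009,0.212,0],[0.04,-0.009,0.212,0],[0.04,-0.009,0.212,0]]'
python3 - <<'E'
from h import *
q=(504.7,111.4,.04)
b=snap('side');print(pose(),plan(*off(q,13.6),290.5,.04))
cv2.imwrite('pics/p5.png',draw(b,(245,120,90,90),[outline(b,q,'ox_block',120)],500))
E
```

```text
time: 21.45
tool_pos: [517.8, 113.0, 299.4]
tool_rot: [-3.141, -0.003, 0.04]
wrist_force: [-0.1, -0.1, -0.5]
finger_gap: 55.5
grasp_force: 43.3
(array([517.75150449, 113.11975202, 299.3432679 ]), np.float64(0.04043977117478814)) [0.0012 0.003  0.0221 0.0001]
```

View pics/p5.png

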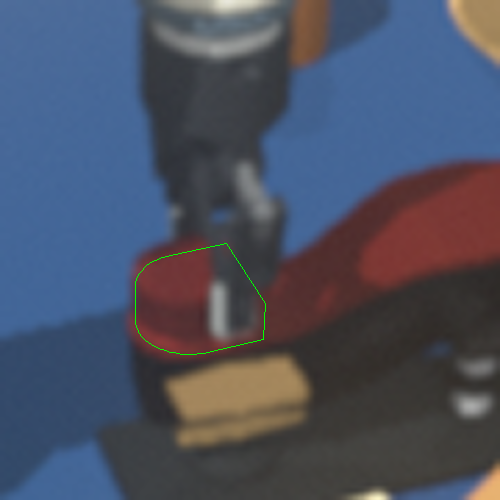

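The ox block is held just above the seat at crop (175,290), and its outline lines up. Lowering.

```bash
python3 -m inch '[[0.001,0.003,0.01,0],[0.001,0.003,0.018,0],[0.001,0.003,0.019,0],[0.001,0.003,0.019,0]]'; python3 -m inch '[[0,0,0.002,0],[0,0,0.004,0],[0,0,0.004,0],[0,0,0.004,0]]'
```

```text
time: 21.9
tool_pos: [517.8, 112.2, 290.1]
tool_rot: [3.142, -0.001, 0.041]
wrist_force: [0.3, -0.2, 0.8]
finger_gap: 55.0
grasp_force: 43.6
time: 22.3
tool_pos: [517.7, 112.2, 290.1]
tool_rot: [-3.142, -0.002, 0.041]
wrist_force: [-3.0, -0.6, 7.7]
finger_gap: 55.5
grasp_force: 44.4
```

```bash
python3 -m inch '[[0,0,0,0],[0,0,0,0],[0,0,0,0],[0,0,0,0],[0,0,0,0],[0,0,-0.02,0],[0,0,-0.1,0],[0,0,-0.15,0],[0,0,-0.15,0],[0,0,-0.15,0]]' 0
python3 - <<'E'
from h import *
print(plan(*off((404.7,342.5,1.1),14),240,1.1))
E
```

```text
time: 23.3
tool_pos: [517.8, 112.2, 348.7]
tool_rot: [-3.141, -0.001, 0.041]
wrist_force: [-0.9, -0.8, -1.2]
finger_gap: 85.6
grasp_force: 0.0
[-0.242  -0.6174  0.2718 -0.3371]
```

```bash
python3 -m inch '[[-0.242,-0.617,0,-0.337],[-0.242,-0.617,0,-0.337],[-0.242,-0.617,0,-0.337],[-0.242,-0.617,0.05,-0.337],[-0.242,-0.617,0.272,-0.337],[-0.242,-0.617,0.272,-0.337],[-0.242,-0.617,0.272,-0.337],[-0.242,-0.617,0.272,-0.337],[-0.242,-0.617,0.272,-0.337],[-0.242,-0.617,0.272,-0.337]]'
python3 - <<'E'
from h import *
print(pose(),plan(*off((404.7,342.5,1.1),14),171,1.1))
E
```

```text
time: 24.3
tool_pos: [411.8, 354.4, 241.1]
tool_rot: [3.14, -0.002, 1.096]
wrist_force: [-0.5, -0.3, -0.1]
finger_gap: 85.4
grasp_force: 0.0
(array([411.76420569, 354.38032036, 241.0824504 ]), np.float64(1.0957064197385482)) [ 0.0005 -0.0023  0.1752 -0.0014]
```

```bash
python3 -m inch '[[0,-0.002,0.1,-0.001],[0,-0.002,0.15,-0.001],[0,-0.002,0.173,-0.001],[0,-0.002,0.173,-0.001],[0,-0.002,0.173,-0.001],[0,-0.002,0.173,-0.001]]'
python3 -m inch '[[0,0,0,0],[0,0,0,0],[0,0,0,0],[0,0,0,0],[0,0,0,0],[0,0,0,0],[0,0,0,0],[0,0,0,0]]' 1 40
python3 -m inch '[[0,0,-0.03,0],[0,0,-0.1,0],[0,0,-0.2,0],[0,0,-0.3,0],[0,0,-0.4,0],[0,0,-0.46,0],[0,0,-0.46,0],[0,0,-0.46,0],[0,0,-0.46,0]]'
python3 -c "
from h import *
q=(504.7,111.4,.04)
print(plan(*off(q,14),365,.04))"
```

```text
time: 24.9
tool_pos: [411.0, 355.5, 172.5]
tool_rot: [3.14, -0.003, 1.102]
wrist_force: [1.1, -0.2, 0.4]
finger_gap: 85.5
grasp_force: 0.0
time: 25.7
tool_pos: [410.6, 355.4, 171.4]
tool_rot: [3.141, -0.002, 1.103]
wrist_force: [-1.4, -1.1, 5.5]
finger_gap: 54.6
grasp_force: 42.7
time: 26.6
tool_pos: [410.1, 355.1, 352.1]
tool_rot: [-3.14, 0.003, 1.103]
wrist_force: [0.3, 0.0, -1.0]
finger_gap: 54.9
grasp_force: 42.3
[-0.4199  0.5165 -0.0321  0.3383]
```

```bash
python3 -m inch '[[-0.42,0.517,-0.032,0.338],[-0.42,0.517,-0.032,0.338],[-0.42,0.517,-0.032,0.338],[-0.42,0.517,-0.032,0.338],[-0.42,0.517,-0.032,0.338],[-0.42,0.517,-0.032,0.338],[-0.42,0.517,-0.032,0.338],[-0.42,0.517,-0.032,0.338],[-0.42,0.517,-0.032,0.338],[-0.42,0.517,-0.032,0.338]]'
python3 - <<'E'
from h import *
q=(504.7,111.4,.04)
b=snap('side');print(pose(),plan(*off(q,14.3),315,.04))
cv2.imwrite('pics/p6.png',draw(b,(245,120,90,90),[outline(b,q,'ox_block',120)],500))
E
```

```text
time: 27.6
tool_pos: [518.8, 112.5, 366.2]
tool_rot: [3.142, 0.001, 0.045]
wrist_force: [-0.2, 0.2, -0.4]
finger_gap: 54.4
grasp_force: 42.4
(array([518.82209178, 112.52364428, 366.53463866]), np.float64(0.044215701125947415)) [0.0004 0.0014 0.1288 0.0013]
```

View pics/p6.png

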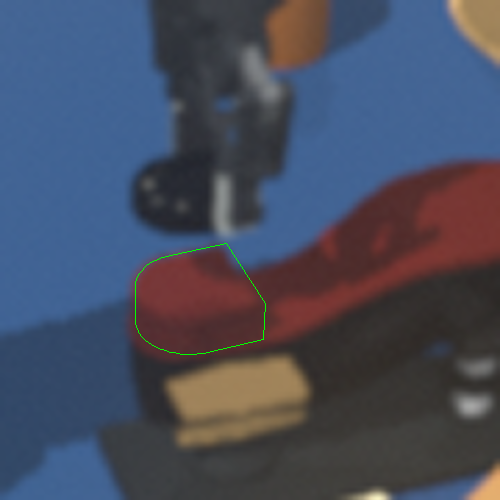

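The ox block sits inside its outline, and the black lift hangs level above it at (180,195). Lowering.

```bash
python3 -m inch '[[0,0.001,0.06,0.001],[0,0.001,0.1,0.001],[0,0.001,0.122,0.001],[0,0.001,0.124,0.001],[0,0.001,0.124,0.001],[0,0.001,0.124,0.001]]'; python3 -m inch '[[0,0,0.002,0],[0,0,0.004,0],[0,0,0.004,0],[0,0,0.004,0]]'
```

```text
time: 28.25
tool_pos: [519.2, 111.6, 318.2]
tool_rot: [-3.142, -0.001, 0.038]
wrist_force: [-0.3, 0.1, -0.1]
finger_gap: 54.9
grasp_force: 42.4
time: 28.65
tool_pos: [519.1, 111.5, 315.9]
tool_rot: [-3.142, -0.0, 0.038]
wrist_force: [-0.3, 0.6, 0.7]
finger_gap: 55.0
grasp_force: 42.4
```

```bash
python3 -m inch '[[0,0.001,0.002,0],[0,0.001,0.004,0],[0,0.001,0.004,0],[0,0.001,0.004,0]]'
python3 -m inch '[[0,0,0,0],[0,0,0,0],[0,0,0,0],[0,0,0,0],[0,0,0,0],[0,0,-0.02,0],[0,0,-0.1,0],[0,0,-0.2,0],[0,0,-0.2,0],[0,0,-0.2,0]]' 0
python3 -m inch '[[-0.2,-0.6,0,0],[-0.2,-0.6,0,0],[-0.2,-0.6,0,0],[-0.2,-0.6,0,0],[-0.2,-0.6,0,0],[-0.2,-0.6,0,0],[-0.2,-0.6,0,0],[-0.2,-0.6,0,0],[-0.2,-0.6,0,0],[-0.2,-0.6,0,0]]'
python3 - <<'E'
from h import *
a=snap('top');b=snap('side')
Q=dict(ox=(504.7,111.4,.04),tan=(503.8,-118.5,.09))
o=[outline(b,Q['ox'],'ox_block',120),outline(b,Q['ox'],'black_lift',144)]; t=[outline(b,Q['tan'],'tan_block',120),outline(b,Q['tan'],'cream_lift',144)]
cv2.imwrite('pics/end.png',np.vstack([np.hstack([draw(a,(226,170,40,40),[outline(a,Q['ox'],'black_lift',144)],300),draw(a,(295,170,40,40),[outline(a,Q['tan'],'cream_lift',144)],300)]),np.hstack([draw(b,(255,150,60,60),o,300),draw(b,(280,195,60,60),t,300)])]))
E
```

```text
time: 29.05
tool_pos: [519.0, 111.2, 315.3]
tool_rot: [-3.141, -0.001, 0.038]
wrist_force: [-2.2, 0.3, 6.1]
finger_gap: 54.7
grasp_force: 43.0
time: 30.05
tool_pos: [519.1, 111.2, 396.4]
tool_rot: [-3.141, -0.004, 0.038]
wrist_force: [0.2, 0.1, -1.3]
finger_gap: 85.4
grasp_force: 0.0
time: 31.05
tool_pos: [430.8, 346.8, 394.3]
tool_rot: [3.141, -0.0, 0.035]
wrist_force: [-0.1, 0.2, -0.1]
finger_gap: 85.5
grasp_force: 0.0
```

View pics/end.png

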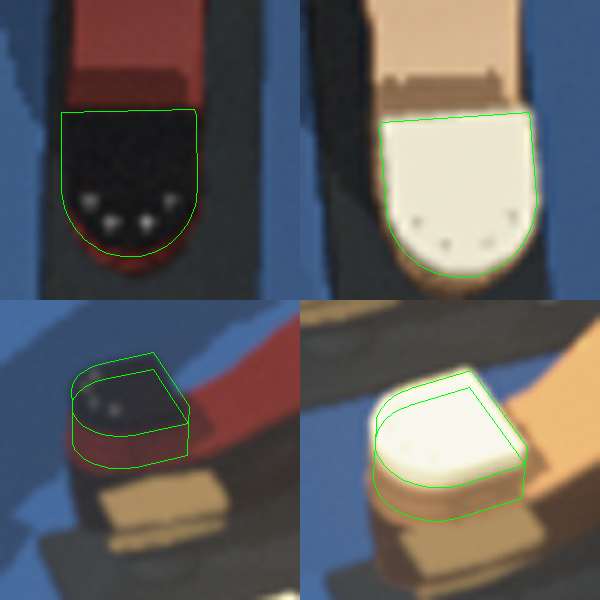

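Both stacks are flush and level with their outlines, and the arm is clear of them. Handing in.

```bash
python3 -c "
from cell import *
print(close_job())"
```

```text
the job is handed in; nothing more can be done
None
```

Both heels are stacked, block then lift on each shoe, and the job is handed in at about 31 s; the last pictures show every piece flat and within about 2 mm of its place, and the judge's result was not shown.

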